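# Clear the lamp and spray the badge

## Robot

A 7-joint arm with a two-finger parallel gripper is mounted at the origin on the work surface. World frame = base frame: x ahead of the robot, y to its left, z up, the work surface at z = 0. Lengths are in m, angles in degrees, forces in N, time in s.
With the tool pointing down it reaches from about 0.425 to 0.875 m from the base axis. Payload 4.7 kg.
Tool frame: the origin (TCP) lies at the very end of the fingers, on their centre line; the grasp point (between the pads) lies env.grip_point_offset behind it (env.grip_point_offset is the distance from the TCP to the grasp point, in m); z points along the fingers, y is the direction in which the jaws open and shut (so a half turn about z gives the same grasp; the last joint's range is limited). The gripper opens to 87 mm and grips with 3 to 60 N. Pads are 19 mm wide; open, the fingers measure 117 mm over their backs; the gripper's body (75 mm by 190 mm) begins 51 mm behind the grasp point.
Start: joints at [71.969, 18.392, -4.016, 83.108, 1.295, 78.541, -3.26], TCP at [0.21, -0.615, 0.223] pointing down, gripper open.
Joint ranges: [-163.93, 163.93], [-17.29, 119.83], [-79.2, 71.16], [3.27, 140.29], [-89.18, 269.18], [5.43, 117.66], [-154.24, 154.24]. Speed limits (degrees/s): [147.25, 147.25, 180, 180, 180, 180, 180].

## Interface

Orientations are given as [roll, pitch, yaw] about the fixed x, y, z axes, in that order (R = Rz(yaw) Ry(pitch) Rx(roll)).
In Python, from cell import env gives the robot as it stands.
- The arm moves only by the tool send_rows, never from a script. Its argument "plan" is a list of rows, each a list of 7 numbers: the finger opening in mm, from 0 to 87, then the shift along the tool's x, y, z in mm, then the turn, a rotation vector about the tool's x, y, z in rad. A call has 1 to 12 rows; each row shifts and turns the commanded pose from where the row before left it, along the tool's axes as they then stand; what a row does not reach is not made up. A row lasts 1/10 s, in which the tool goes at most 50 mm and 8.59 degrees, less where a joint would pass 70% of its speed; a pose out of reach is approached as far as the arm can. A call is refused whole if a number of a shift passes 50 or a number of a turn 0.15, either way. A call with a gripper value outside its range is refused whole. The fingers move at their own pace and stop on an object; "grip_force" is the grip in N (left out, the last holds). Time passes only in rows, so rows that do not move let the fingers close. It gives the time, the measured TCP pose, the force and the opening at its end, in the units of the state.
- env.get_obs(): the state, without advancing time (a new reading comes with each control period).
- env.read_camera(name): name is "scene" or "top" or "wrist"; returns the picture (384x512x3 uint8, red, green, blue); there is no depth.
- env.get_calibration(name): a dict with "fx", "fy", "cx", "cy" (pixels), "k1" (the pictures are not rectified: a ray, as slopes to the right and down, at radius r is drawn at 1 + k1 r^2 times it, then the intrinsics apply), "extrinsics" (4x4, takes a point from camera to world coordinates). Camera axes: x right, y down, z forward; pixel columns grow to the right and rows downward; lengths in m; the calibration is good to about 2 mm. A picture is of the moment at which its call begins: read the wrist's pose just before it. get_calibration takes no time and is no camera call; for the wrist camera it gives the pose at the moment of the call.
- env.sign_off(): hands the job in, once; it reports no verdict.
Trained networks look in the newest picture that a camera, given by its name, has taken for a name from the list of things; names that differ only in an ending like _2 or _b are one class to them, and where a whole thing is asked for, a point or a joint stands for the part that bears it (a point fixed in the world has none). Each returns a list of dicts, best first, with "confidence" (0 to 1); they miss things now and then, are a little off and sometimes report something else, mostly with a low value. They report only what shows in the picture. A call takes as long as a camera call. They do not tell look-alikes from the thing itself.
- env.regions_of(camera, query): "region" (384x512 bool, what is visible of it) and "rect" ([left, top, right, bottom] in pixels, round what is visible of it).
The state is a dict: "time_s": time; "qpos": joint angles; "joint_velocities": joint speeds; "effort": joint torques, N m; "tool_pos": TCP position; "tool_rot": TCP orientation; "force": force on the tool from outside, world axes, zero at the start; "wrist_torque": the same for the moment, N m; "grip_width": finger opening in m.
Only numpy, scipy, OpenCV 4.12 (cv2) and the standard library are available. Lean on these libraries where they do the work, as an engineer would, in place of code of your own. Each camera call takes 0.05 s, during which the arm holds its last target. There are 200 camera calls.

## Task

The magnifier lamp is in the way above the leaning spray can: swing its head aside, to either side, well clear of the can, and leave it there. Then spray the badge on the pedestal: press the can's nozzle cap down along the can's axis with a light push until it sprays (hold it down for about half a second), and let it come right back up. Push gently, as the can must not be forced, and do not disturb the badge or the other things on the bench.

Things in the scene. Friction and masses are not known exactly. Their poses are not given: they have to be found in the camera images.
- stand: steel spray stand bolted down: base plate 330 x 130 x 12 mm (200 mm to its -x, 130 to its +x), pedestal 90 mm tall, 90 mm wide at its x = -150 mm with a badge on it, and an inclined cup holding an aerosol can. Origin on the bench straight below cap_mid, z up. Stand, can and cap bear at most 35 N
- can_axis (a point): centre of the inclined cup's upper rim (66 mm diameter, 103 mm above the bench), on the can's axis. Its z axis runs up along the can's axis, which leans 25 degrees from vertical, the top towards the stand's -x: (-0.423, 0, 0.906) in the stand's frame. The can is 54 mm in diameter
- cap_mid (a point): fixed point on the can's axis 203 mm above the bench, axes of the stand. The can is clamped higher or lower in its cup each time: the centre of the cap's top lies on the axis anywhere from 28 mm below to 28 mm above this point, and must be seen or felt
- nozzle (a joint): travel of the sprung nozzle cap on the can (white, 38 mm diameter, 35 mm tall, flat top square to the can's axis, small grey outlet towards the pedestal) down along the axis, m: 0 up, 0.012 at its hard stop; sprays beyond 0.006. Starts to move at 2 N, 5.5 N at 0.006, 9.5 N at the stop, springs back
- lamp_arm (a joint): swing of the lamp arm about the upright pole, rad: 0 when the arm points to the lamp's -x, over the can; positive counter-clockwise seen from above; stops at -1.35 and 1.35; it turns stiffly (about 3 N at the knob) and stays where left
- lamp_hinge (a point): point on the pole's axis at 300 mm height, about which the lamp arm swings; its axes do not turn with the arm. The pole's foot is a disc 110 mm in diameter; the pole stands beyond the can
- lamp_head (a point): centre of the lamp's round white head: disc 160 mm in diameter, underside at 245 mm and top at 280 mm above the bench, 215 mm from the hinge axis, with a glass lens in the middle
- lamp_knob (a point): centre of the top of the black upright knob on the lamp head's rim, on the side towards the pole: 22 mm diameter, 42 mm tall, from 280 to 322 mm above the bench, 151 mm from the hinge axis; its x axis points along the arm to the pole
- badge: star-shaped steel badge, 70 mm across, 10 mm thick, lying loose on the stand's pedestal, waiting to be sprayed; origin at the centre of its underside
- badge_left: star-shaped dark steel badge 70 mm across, 10 mm thick, lying on the white sheet at the left; origin at the underside, a bystander
- badge_right: star-shaped brass badge 70 mm across, 10 mm thick, lying on the bench at the right; origin at the underside, a bystander
- spare_can: spare aerosol can, 54 mm diameter, 155 mm tall, standing upright and loose beside the stand, its top closed by a smooth overcap (not the one to press); origin at the underside, a bystander
- stapler: stapler 140 x 36 x 60 mm lying beside the stand; origin at the underside, a bystander
- punch: two-hole paper punch 110 x 110 x 75 mm; origin at the underside, a bystander
- pliers: pliers 160 mm long, 14 mm thick, lying flat; origin at the underside, a bystander
- pin_box: small cardboard box 80 x 55 x 25 mm; origin at the underside, a bystander
- file: file with a wooden handle, 185 mm long, 19 mm thick, lying flat; origin at the underside, a bystander
Mind the look-alikes: they are no part of the job. What is shaped like the badge but blue is not meant.

How it is judged:
By the outcome, as a careful person would: the job done as asked, in the order asked, and still so for the second after the job is handed in, with the robot touching nothing.
It also fails if it takes over 45 s, if anything falls off the work surface, if the arm or the gripper's body presses on something with over 40 N, if the wrist force passes 120 N, or if a joint passes its speed limit or range.

## Working session

There is one attempt and no reset: what is moved stays moved. The work goes in short steps, Python scripts to look and compute and a tool call to move; the robot and the scene stay as the last step left them, time stands still between calls to the robot, and variables do not carry over. Pictures are saved under pics/ and viewed, about 8 in all and at most 12, crops included, and the job is handed in when it is done.

Besides the shell and the picture viewer there is one more tool, called after "Request:" as a command line: name --pt "numbers of a row" for each row, then --argument value for the rest. send_rows: Moves the arm, as the interface text tells. Its arguments: {"type":"object","properties":{"plan":{"type":"array"},"grip_force":{"type":"number"}},"required":["plan"]}

```bash
ls; mkdir -p pics; cat > h.py <<'E'
import numpy as np, cv2
from cell import env
from scipy.spatial.transform import Rotation as Ro
def ray(cam,uv,c=None):
    c=c or env.get_calibration(cam)
    p=(np.array(uv,float)-[c['cx'],c['cy']])/[c['fx'],c['fy']]
    q=p.copy()
    for _ in range(20): q=p/(1+c['k1']*(q@q))
    E=np.array(c['extrinsics']); d=E[:3,:3]@np.r_[q,1]
    return E[:3,3],d/np.linalg.norm(d)
def atz(cam,uv,z,c=None):
    o,d=ray(cam,uv,c); return o+d*(z-o[2])/d[2]
def proj(cam,P,c=None):
    c=c or env.get_calibration(cam); E=np.array(c['extrinsics'])
    p=E[:3,:3].T@(np.array(P)-E[:3,3]); q=p[:2]/p[2]; q=q*(1+c['k1']*(q@q))
    return q*[c['fx'],c['fy']]+[c['cx'],c['cy']]
def pic(cam,name):
    im=env.read_camera(cam); cv2.imwrite(f'pics/{name}.png',im[:,:,::-1]); return im
E
python3 - <<'E'
from h import *
np.set_printoptions(precision=3,suppress=True)
a=pic('scene','s0')
for q in ['stand','lamp_head','lamp_knob','lamp_hinge','nozzle','can_axis','badge','spare_can']:
    for r in env.regions_of('scene',q)[:2]:
        m=r['region']; v,u=np.nonzero(m); print('scene',q,round(r['confidence'],2),r['rect'],u.mean(),v.mean())
b=pic('top','t0')
for q in ['stand','lamp_head','lamp_knob','lamp_hinge','nozzle','can_axis','badge','spare_can']:
    for r in env.regions_of('top',q)[:2]:
        m=r['region']; v,u=np.nonzero(m); print('top',q,round(r['confidence'],2),r['rect'],u.mean(),v.mean())
for c in ['scene','top']: print(env.get_calibration(c))
print(env.get_obs(), env.grip_point_offset)
E
```

```text
pics
scene stand 0.74 [222.7, 155.7, 318.4, 236.8] 272.49305555555554 198.1045138888889
scene lamp_head 0.64 [257.4, 135.1, 350.9, 209.5] 292.2130833970926 165.76396327467484
scene lamp_knob 0.83 [256.8, 135.1, 354.3, 207.4] 292.9320712694878 166.0920564216778
scene lamp_hinge 0.71 [259.6, 133.7, 353.8, 249.9] 302.8252480705623 183.73594266813672
scene can_axis 0.75 [223.8, 154.6, 315.1, 237.7] 272.3425742574257 197.3795379537954
scene can_axis 0.53 [253.8, 133.4, 350.7, 208.4] 291.5484732824427 165.15725190839694
scene badge 0.79 [244.7, 136.4, 258.5, 144.2] 252.94285714285715 140.53142857142856
scene badge 0.56 [236.2, 158.6, 251.5, 169.1] 242.9919028340081 163.251012145749
scene spare_can 0.74 [257.2, 137.5, 351.7, 208.8] 291.93439514599925 165.73302995828593
scene spare_can 0.73 [301.7, 156.0, 324.8, 194.4] 311.86416184971097 174.44219653179192
top stand 0.77 [192.4, 151.1, 251.0, 254.7] 218.01581027667984 218.4673913043478
top lamp_head 0.93 [184.5, 84.8, 247.2, 199.4] 215.9537606087211 160.26748609891717
top lamp_head 0.39 [174.0, 151.5, 188.2, 172.4] 181.4048780487805 159.3121
[... 987 characters left out ...]
794882681, 'k1': -0.18259085927430013, 'extrinsics': array([[ 0.006, -0.985,  0.172,  0.317],
       [-1.   , -0.005,  0.002, -0.006],
       [-0.002, -0.172, -0.985,  1.44 ],
       [ 0.   ,  0.   ,  0.   ,  1.   ]])}
{'time_s': 0.9, 'qpos': array([71.969, 18.391, -4.016, 83.107,  1.298, 78.538, -3.26 ]), 'joint_velocities': array([ 0.078, -0.143, -0.014,  0.029,  0.044, -0.068,  0.022]), 'effort': array([  0.   , -49.11 ,  -0.403, -31.277,  -0.064,   0.033,   0.   ]), 'tool_pos': array([ 0.21 , -0.615,  0.223]), 'tool_rot': array([179.991,   0.005,  18.84 ]), 'force': array([ 0.206, -0.028, -0.845]), 'wrist_torque': array([ 0.025, -0.011,  0.023]), 'grip_width': 0.08680989655491056} 0.0187
```

```bash
python3 - <<'E'
import cv2,numpy as np
s=cv2.imread('pics/s0.png');t=cv2.imread('pics/t0.png')
a=cv2.resize(s[110:260,200:380],None,fx=2.2,fy=4*.55,interpolation=3)
b=cv2.resize(t[70:270,90:290],None,fx=2,fy=2,interpolation=3)
c=np.zeros((600,800,3),np.uint8); c[:a.shape[0],:a.shape[1]]=a; c[:b.shape[0],400:]=b
c[400:,:270]=cv2.resize(s,(270,200)); c[400:,400:670]=cv2.resize(t,(270,200)); cv2.imwrite('pics/c0.png',c)
E
```

```text
(no output)
```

View pics/c0.png

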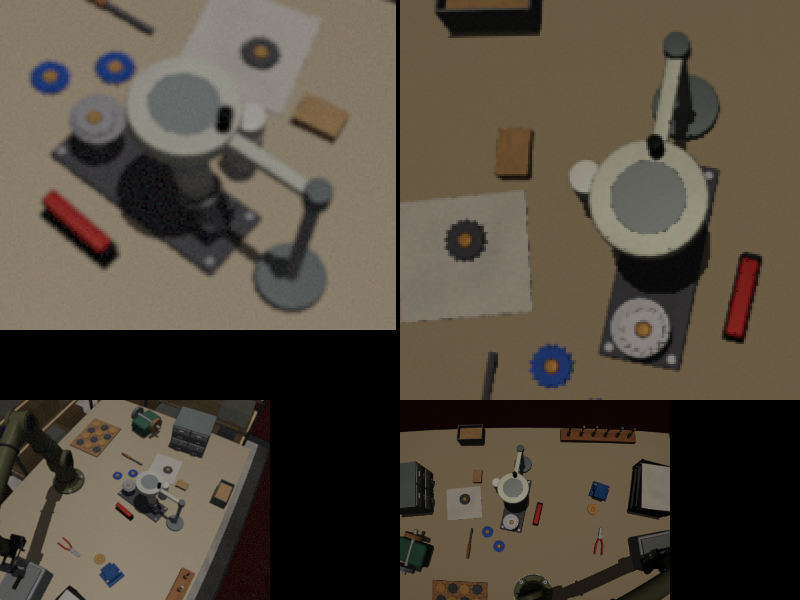

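```bash
python3 - <<'E'
from h import *
np.set_printoptions(precision=4,suppress=True)
def tp(x,y): return (90+(x-400)/2-.25,70+y/2-.25)
def sp(x,y): return (200+x/2.2,110+y/2.2)
def tri(a,b):
    o1,d1=ray('top',a);o2,d2=ray('scene',b)
    s=np.linalg.lstsq(np.c_[d1,-d2],o2-o1,rcond=None)[0]; p,q=o1+d1*s[0],o2+d2*s[1]
    return (p+q)/2,np.linalg.norm(p-q)
print('screws',[atz('top',tp(*p),.013)[:2] for p in [(608,348),(671,360),(708,175)]])
print('screws s',[atz('scene',sp(*p),.013)[:2] for p in [(62,151),(209,261),(250,215)]])
print('badge',tri(tp(641,328),sp(98,118)))
print('lens c',tri(tp(648,197),sp(184,104)), atz('top',tp(648,197),.28),atz('scene',sp(184,104),.28))
print('knob',tri(tp(656,142),sp(226,112)))
print('poletop',tri(tp(677,44),sp(318,186)))
print('foot',atz('top',tp(686,107),.01),atz('scene',sp(290,277),.01))
print('spare top',tri(tp(585,178),sp(250,115)))
E
```

```text
screws [array([0.3953, 0.1848]), array([0.3775, 0.0855]), array([0.6748, 0.0303])]
screws s [array([0.3763, 0.0862]), array([0.6702, 0.0306]), array([0.6893, 0.1314])]
badge (array([0.4216, 0.1261, 0.091 ]), np.float64(0.0009598162458089968))
lens c (array([0.5772, 0.101 , 0.2796]), np.float64(0.002268051115535967)) [0.5779 0.1018 0.28  ] [0.5766 0.0998 0.28  ]
knob (array([0.6406, 0.0895, 0.3226]), np.float64(0.0006558127145867551))
poletop (array([0.7861, 0.0667, 0.2926]), np.float64(0.00018474173104038858))
foot [0.7907 0.0678 0.01  ] [0.7882 0.0685 0.01  ]
spare top (array([0.6352, 0.2072, 0.1534]), np.float64(0.0017353107124926357))
```

Request:
send_rows --pt "45 0 0 -44 0 0 0.122" --pt "45 0 0 -44 0 0 0.122" --pt "45 0 0 -44 0 0 0.122" --pt "45 0 0 -44 0 0 0.122" --pt "45 17 -42 0 0 0 0" --pt "45 17 -42 0 0 0 0" --pt "45 17 -42 0 0 0 0" --pt "45 17 -42 0 0 0 0" --pt "45 17 -42 0 0 0 0" --pt "45 17 -42 0 0 0 0" --pt "45 17 -42 0 0 0 0" --pt "45 17 -42 0 0 0 0"

```text
time_s: 2.1
tool_pos: [0.3981, -0.3032, 0.3989]
tool_rot: [180.0, -0.0, -9.1]
force: [0.3, -0.1, -0.2]
grip_width: 0.0447
```

Request:
send_rows --pt "45 17 -42 0 0 0 0" --pt "45 17 -42 0 0 0 0" --pt "45 17 -42 0 0 0 0" --pt "45 17 -42 0 0 0 0" --pt "45 17 -42 0 0 0 0" --pt "45 17 -42 0 0 0 0" --pt "45 17 -42 0 0 0 0" --pt "45 17 -42 0 0 0 0" --pt "45 0 0 0 0 0 0" --pt "45 0 0 0 0 0 0"

```text
time_s: 3.1
tool_pos: [0.585, 0.0063, 0.3981]
tool_rot: [-180.0, 0.1, -9.0]
force: [-0.6, -1.6, -0.6]
grip_width: 0.0449
```

Request:
send_rows --pt "45 13 -30 0 0 0 0" --pt "45 13 -30 0 0 0 0" --pt "45 14 -31 0 0 0 0" --pt "45 0 0 0 0 0 0" --pt "45 0 0 0 0 0 0"

```text
time_s: 3.6
tool_pos: [0.6389, 0.0873, 0.3982]
tool_rot: [179.9, 0.0, -9.2]
force: [-0.4, -1.1, 0.2]
grip_width: 0.0453
```

```bash
python3 - <<'E'
from h import *
np.set_printoptions(precision=4,suppress=True)
c=env.get_calibration('wrist'); pic('wrist','w1'); print(env.get_obs()['tool_pos'])
print(c['extrinsics'],c['fx'],c['cx'],c['cy'])
print('pred knob px',proj('wrist',[.639,.0905,.322],c),'tcp proj',proj('wrist',env.get_obs()['tool_pos'],c))
for q in ['lamp_knob','lamp_head','nozzle']:
    for r in env.regions_of('wrist',q)[:2]: print(q,r['confidence'],r['rect'])
E
```

```text
[0.6388 0.0865 0.3986]
[[-0.1605 -0.9541 -0.253   0.7073]
 [-0.987   0.1556  0.0397  0.0759]
 [ 0.0014  0.2561 -0.9667  0.5611]
 [ 0.      0.      0.      1.    ]] 280.38856992630446 256.60390893902 191.38544891802377
pred knob px [252.3182 198.3247] tcp proj [257.105  231.9972]
lamp_knob 0.69 [178.1, 4.3, 322.9, 292.9]
lamp_head 0.6 [179.3, 1.0, 323.4, 292.4]
```

View pics/w1.png

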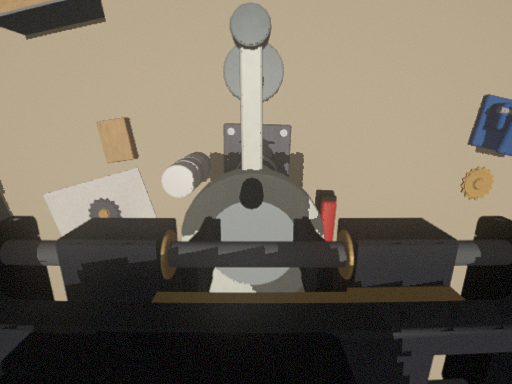

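Request:
send_rows --pt "45 0 -4 20 0 0 0" --pt "45 0 0 28 0 0 0" --pt "45 0 0 28 0 0 0" --pt "45 0 0 28 0 0 0" --pt "32 0 0 0 0 0 0" --pt "32 0 0 0 0 0 0"

```text
time_s: 4.4
tool_pos: [0.6395, 0.0915, 0.2953]
tool_rot: [180.0, -0.0, -9.2]
force: [-0.7, 0.6, 0.7]
grip_width: 0.036
```

```bash
cat > arc.py <<'E'
from h import *
import sys
# rows along arc about hinge: args angle total (rad), n
np.set_printoptions(precision=3,suppress=True)
H=np.array([.787,.067,0]); tot,n=float(sys.argv[1]),int(sys.argv[2])
o=env.get_obs(); p=o['tool_pos'].copy(); r=p-H; r[2]=0; print('r',np.linalg.norm(r),'angle',np.degrees(np.arctan2(r[1],r[0])),o['tool_rot'])
R=Ro.from_euler('xyz',o['tool_rot'],degrees=True)
a=tot/n; d=Ro.from_rotvec([0,0,a]).apply(r)-r
print('row shift mm',R.inv().apply(d)*1000,'turn',R.inv().apply([0,0,a]))
E
python3 arc.py 1.2 12; python3 arc.py 1.2 18
```

```text
r 0.14950913808188585 angle 170.58431036930412 [179.964  -0.024  -9.213]
row shift mm [ 0.694 14.929  0.01 ] turn [ 0.   0.  -0.1]
r 0.14950913808188585 angle 170.58431036930412 [179.964  -0.024  -9.213]
row shift mm [0.297 9.961 0.006] turn [ 0.     0.    -0.067]
```

Request:
send_rows --pt "30 0.7 15 0 0 0 -0.1" --pt "30 0.7 15 0 0 0 -0.1" --pt "30 0.7 15 0 0 0 -0.1" --pt "30 0.7 15 0 0 0 -0.1" --pt "30 0.7 15 0 0 0 -0.1" --pt "30 0.7 15 0 0 0 -0.1" --pt "30 0 0 0 0 0 0"

```text
time_s: 5.1
tool_pos: [0.653, 0.0021, 0.2966]
tool_rot: [179.9, -0.1, 25.1]
force: [0.5, -1.3, -1.3]
grip_width: 0.0301
```

```bash
python3 arc.py 0.6 6
```

```text
r 0.1488976053253502 angle -154.167943293979 [179.868  -0.142  25.056]
row shift mm [ 0.945 14.853  0.037] turn [ 0.   0.  -0.1]
```

Request:
send_rows --pt "30 0.8 15 0 0 0 -0.1" --pt "30 0.8 15 0 0 0 -0.1" --pt "30 0.8 15 0 0 0 -0.1" --pt "30 0.8 15 0 0 0 -0.1" --pt "30 0.8 15 0 0 0 -0.1" --pt "30 0.8 15 0 0 0 -0.1" --pt "30 0 0 0 0 0 0"

```text
time_s: 5.8
tool_pos: [0.7132, -0.0619, 0.2954]
tool_rot: [179.9, -0.1, 59.4]
force: [0.8, -0.8, 0.2]
grip_width: 0.0303
```

```bash
python3 - <<'E'
from h import *
np.set_printoptions(precision=4,suppress=True)
c=env.get_calibration('wrist'); w=pic('wrist','w2'); t=pic('top','t2'); s=pic('scene','s2')
c=np.zeros((584,800,3),np.uint8); c[:384,:512]=w[:,:,::-1]
c[384:,:266]=cv2.resize(t[:,:,::-1],(266,200)); c[384:,266:532]=cv2.resize(s[:,:,::-1],(266,200))
c[:288,512:]=cv2.resize(s[120:240,210:330,::-1],(288,288),interpolation=3)
c[288:576,512:]=cv2.resize(t[130:250,160:280,::-1],(288,288),interpolation=3)
cv2.imwrite('pics/c2.png',c)
print(env.get_obs()['tool_pos'],env.get_obs()['force'])
E
```

```text
[ 0.7119 -0.0599  0.2954] [-0.0162 -0.4534  0.478 ]
```

View pics/c2.png

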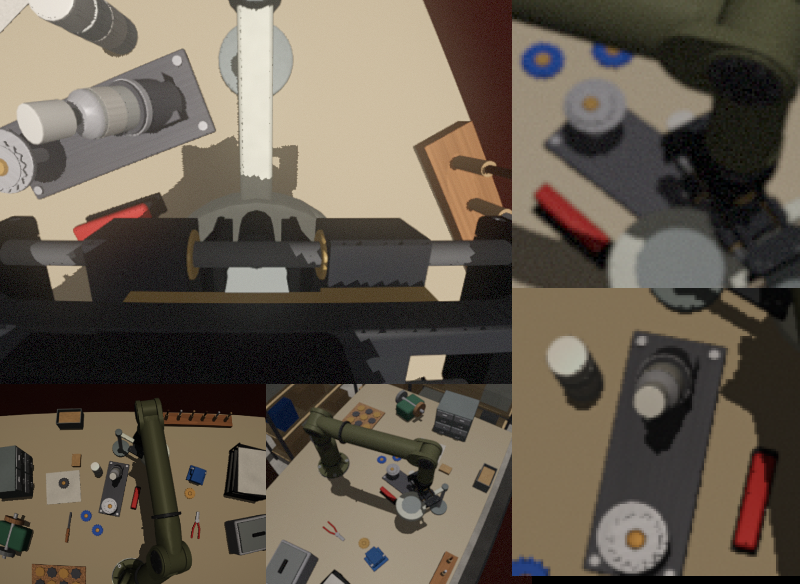

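```bash
cat > axis.py <<'E'
from h import *
yaw=np.radians(-10.5); X=np.array([np.cos(yaw),np.sin(yaw),0]); Y=np.array([-X[1],X[0],0])
mid=np.array([.568,.102,.203]); A=-.423*X+np.array([0,0,.906])
V=np.cross(A,Y)
def circ(t,r=.019,m=mid): return [m+A*t+r*(np.cos(a)*Y+np.sin(a)*V) for a in np.linspace(0,2*np.pi,40)]
def draw(im,cam,c,x0,y0,w,h,f,ts):
    o=cv2.resize(im[y0:y0+h,x0:x0+w,::-1],None,fx=f,fy=f,interpolation=2)
    for t,col in zip(ts,[(0,0,255),(0,255,0),(255,0,0)]):
        q=np.array([(proj(cam,p,c)+.5-[x0,y0])*f for p in circ(t)]); cv2.polylines(o,[q.round().astype(int)],True,col,1)
    return o
E
python3 - <<'E'
from axis import *
w=cv2.imread('pics/w2.png')[:,:,::-1]; t=cv2.imread('pics/t2.png')[:,:,::-1]
c=env.get_calibration('wrist')
a=draw(w,'wrist',c,0,60,160,130,5,[-.028,0,.028])[:600,:500]
b=draw(t,'top',None,195,150,50,50,6,[-.028,0,.028])
o=np.zeros((600,800,3),np.uint8); o[:a.shape[0],:500]=a; o[:300,500:]=b; cv2.imwrite('pics/c3.png',o)
E
```

```text
(no output)
```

View pics/c3.png

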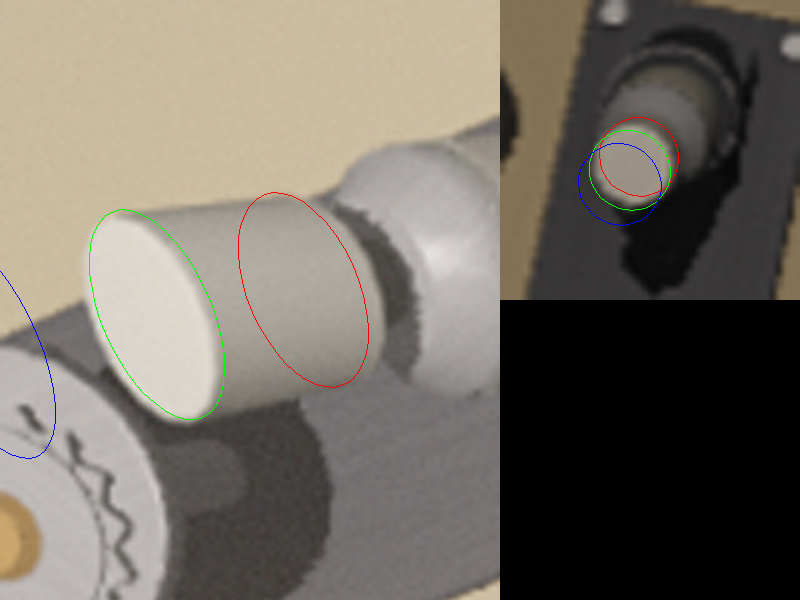

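Request:
send_rows --pt "46 0 0 0 0 0 0" --pt "46 0 0 0 0 0 0" --pt "46 0 0 -15 0 0 0" --pt "46 0 0 -30 0 0 0" --pt "46 0 0 -35 0 0 0" --pt "46 0 0 -35 0 0 0" --pt "0 0 0 -20 0 0 0" --pt "0 0 0 0 0 0 0"

```text
time_s: 6.75
tool_pos: [0.7124, -0.0598, 0.4347]
tool_rot: [179.7, -0.3, 59.6]
force: [-0.2, 0.0, 0.3]
grip_width: 0.0367
```

```bash
cat > plan.py <<'E'
from axis import *
import sys
from scipy.linalg import expm,logm
np.set_printoptions(precision=4,suppress=True)
t,n=float(sys.argv[1]),int(sys.argv[2])   # height above cap top along the axis, rows
T=np.eye(4); T[:3,3]=mid+A*(.0006+t)
T[:3,:3]=(Ro.from_rotvec(np.radians(-25)*Y)*Ro.from_euler('xyz',[180,0,79.5],degrees=True)).as_matrix()
o=env.get_obs(); S=np.eye(4); S[:3,3]=o['tool_pos']; S[:3,:3]=Ro.from_euler('xyz',o['tool_rot'],degrees=True).as_matrix()
D=np.linalg.inv(S)@T; r=expm(np.real(logm(D))/n)
print('target',T[:3,3],'now',S[:3,3],'q',o['qpos'],'f',o['force'],'axial',o['force']@A,'w',o['grip_width'])
print('total',D[:3,3]*1000,Ro.from_matrix(D[:3,:3]).as_rotvec())
print('row',r[:3,3]*1000,Ro.from_matrix(r[:3,:3]).as_rotvec())
P=S.copy(); print('minz',min((P:=P@r)[2,3] for _ in range(n)))
E
python3 plan.py .15 10
```

```text
target [0.5054 0.1136 0.3394] now [ 0.7124 -0.0598  0.4347] q [ 23.0145  32.379  -42.5704  45.0817  22.4576 108.0591 -37.7181] f [-0.1872  0.0374  0.2551] axial 0.3118166962099679 w 0.03673189410399439
total [  44.4141 -266.8852   93.9203] [-0.4253  0.0723 -0.3424]
row [  8.3554 -27.3462   4.3909] [-0.0425  0.0072 -0.0342]
minz 0.33944360000000007
```

Request:
send_rows --pt "0 8.4 -27.3 4.4 -0.0425 0.007 -0.034" --pt "0 8.4 -27.3 4.4 -0.0425 0.007 -0.034" --pt "0 8.4 -27.3 4.4 -0.0425 0.007 -0.034" --pt "0 8.4 -27.3 4.4 -0.0425 0.007 -0.034" --pt "0 8.4 -27.3 4.4 -0.0425 0.007 -0.034" --pt "0 8.4 -27.3 4.4 -0.0425 0.007 -0.034" --pt "0 8.4 -27.3 4.4 -0.0425 0.007 -0.034" --pt "0 8.4 -27.3 4.4 -0.0425 0.007 -0.034" --pt "0 8.4 -27.3 4.4 -0.0425 0.007 -0.034" --pt "0 8.4 -27.3 4.4 -0.0425 0.007 -0.034" --pt "0 0 0 0 0 0 0" --pt "0 0 0 0 0 0 0"

```text
time_s: 7.95
tool_pos: [0.5168, 0.1053, 0.3472]
tool_rot: [156.8, 0.1, 78.1]
force: [0.2, 0.5, 0.6]
grip_width: 0.0004
```

```bash
python3 plan.py .02 5
```

```text
target [0.5594 0.1036 0.2217] now [0.5168 0.1053 0.3472] q [ 26.6392 -17.2328 -39.207  104.9086  -1.1559  67.3908 -24.9028] f [0.2103 0.4631 0.5666] axial 0.46156389356998007 w 0.00038374707717901154
total [  7.2332 -10.8418 131.9759] [-0.0312  0.0111 -0.0209]
row [ 1.3481 -2.4857 26.3735] [-0.0062  0.0022 -0.0042]
minz 0.22166360000000004
```

Request:
send_rows --pt "0 1.4 -2.5 26 -0.006 0.002 -0.004" --pt "0 1.4 -2.5 26 -0.006 0.002 -0.004" --pt "0 1.4 -2.5 26 -0.006 0.002 -0.004" --pt "0 0 0 0 0 0 0"

```text
time_s: 8.35
tool_pos: [0.5409, 0.1002, 0.2694]
tool_rot: [156.1, 0.1, 78.5]
force: [-0.6, 0.2, -0.6]
grip_width: 0.0005
```

```bash
python3 plan.py .02 4
```

```text
target [0.5594 0.1036 0.2217] now [0.5409 0.1002 0.2694] q [ 27.915  -12.9329 -42.5558 111.0472   2.3973  57.1372 -27.9499] f [-0.6048  0.2404 -0.5631] axial -0.2400889067228831 w 0.0004905316096754845
total [ 7.1089 -3.3698 50.705 ] [-0.0191  0.009  -0.0149]
row [ 1.7391 -0.9232 12.6761] [-0.0048  0.0023 -0.0037]
minz 0.22166360000000007
```

Joint 2 has come off its limit. On to 20 mm above the cap.

Request:
send_rows --pt "0 1.8 -0.9 12.6 -0.005 0.0025 -0.004" --pt "0 1.8 -0.9 12.6 -0.005 0.0025 -0.004" --pt "0 1.8 -0.9 12.6 -0.005 0.0025 -0.004" --pt "0 1.8 -0.9 12.6 -0.005 0.0025 -0.004" --pt "0 0 0 0 0 0 0" --pt "0 0 0 0 0 0 0"

```text
time_s: 8.95
tool_pos: [0.5613, 0.1058, 0.2267]
tool_rot: [154.6, -0.1, 79.7]
force: [-0.3, -0.6, 0.5]
grip_width: 0.0001
```

```bash
python3 plan.py 0 4; python3 - <<'E'
from axis import *
c=env.get_calibration('wrist'); w=pic('wrist','w4'); s=pic('scene','s4')
b=cv2.resize(s[120:240,200:330,::-1],None,fx=3,fy=3,interpolation=3)
o=np.zeros((384,800,3),np.uint8); o[:,:430]=w[:,40:470,::-1]; o[:360,430:]=b[:,:370]; cv2.imwrite('pics/c4.png',o)
for _ in range(3): print(env.get_obs()['force']@A)
E
```

```text
target [0.5678 0.102  0.2035] now [0.5613 0.1058 0.2267] q [ 28.363   -8.9976 -45.2516 113.8362   6.8007  50.0403 -31.4622] f [-0.3109 -0.5528  0.5284] axial 0.5653632453663928 w 7.732611975948272e-05
total [-2.5996 -3.5792 23.9468] [ 0.0076 -0.0033  0.0025]
row [-0.6434 -0.8772  5.99  ] [ 0.0019 -0.0008  0.0006]
minz 0.20354360000000002
0.2152500831264246
0.2152500831264246
0.2152500831264246
```

View pics/c4.png

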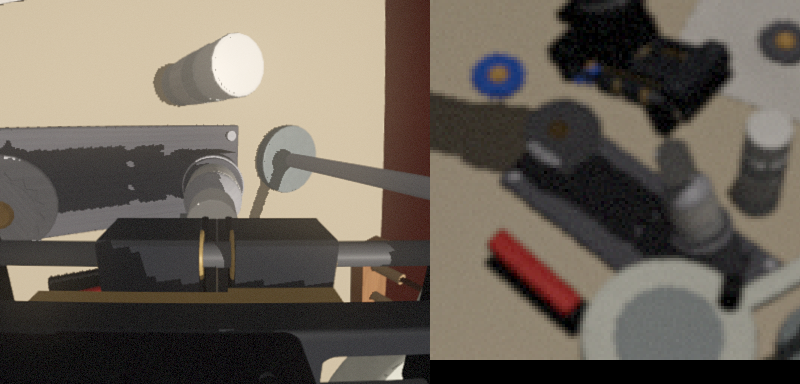

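Request:
send_rows --pt "0 -1.3 -1.8 8 0.004 -0.002 0.001" --pt "0 -1.3 -1.8 8 0.004 -0.002 0.001" --pt "0 0 0 0 0 0 0" --pt "0 0 0 0 0 0 0" --pt "0 0 0 0 0 0 0"

```text
time_s: 9.55
tool_pos: [0.5635, 0.1038, 0.209]
tool_rot: [155.1, 0.1, 79.6]
force: [-0.6, 0.1, 0.1]
grip_width: 0.0002
```

```bash
python3 plan.py 0 4 | head -2
```

```text
target [0.5678 0.102  0.2035] now [0.5635 0.1038 0.209 ] q [ 28.5481  -7.1653 -45.9773 114.5647   8.6858  48.7298 -33.0304] f [-0.6022  0.0653  0.1049] axial 0.3505452676661469 w 0.000248660844057747
total [-0.9248  1.7955  6.8895] [-0.0019 -0.      0.0028]
```

Request:
send_rows --pt "0 -0.5 1 2.5 0 0 0" --pt "0 0 0 2.5 0 0 0" --pt "0 0 0 0 0 0 0" --pt "0 0 0 0 0 0 0"

```text
time_s: 9.95
tool_pos: [0.5662, 0.1026, 0.2048]
tool_rot: [155.1, 0.1, 79.6]
force: [0.5, -0.1, -0.6]
grip_width: 0.0007
```

Request:
send_rows --pt "0 0 0 2 0 0 0" --pt "0 0 0 1 0 0 0" --pt "0 0 0 0 0 0 0" --pt "0 0 0 0 0 0 0"

```text
time_s: 10.35
tool_pos: [0.5676, 0.1024, 0.2024]
tool_rot: [155.1, 0.1, 79.6]
force: [-0.9, -0.2, 2.1]
grip_width: 0.0003
```

```bash
python3 plan.py 0 4 | head -2
```

```text
target [0.5678 0.102  0.2035] now [0.5676 0.1024 0.2024] q [ 28.7246  -6.0997 -46.3308 114.6729   9.87    47.9462 -33.8695] f [-0.9123 -0.213   2.0572] axial 2.2268312490561835 w 0.00032630951041042865
total [-0.3253  0.6417 -0.972 ] [-0.0016  0.0002  0.0027]
```

Request:
send_rows --pt "0 0 0 2 0 0 0" --pt "0 0 0 2 0 0 0" --pt "0 0 0 1 0 0 0" --pt "0 0 0 0 0 0 0"

```text
time_s: 10.75
tool_pos: [0.5698, 0.102, 0.1978]
tool_rot: [155.1, 0.1, 79.6]
force: [-2.7, 0.2, 4.4]
grip_width: 0.0007
```

```bash
python3 plan.py 0 4 | head -2
```

```text
target [0.5678 0.102  0.2035] now [0.5698 0.102  0.1978] q [ 28.7928  -5.4425 -46.5634 114.7949  10.6278  47.442  -34.466 ] f [-2.7268  0.2406  4.4222] axial 5.159188694363044 w 0.0007193225390274947
total [-0.2929  0.6372 -6.0799] [-0.0017  0.0002  0.0027]
```

Request:
send_rows --pt "0 0 0 2 0 0 0" --pt "0 0 0 1 0 0 0" --pt "0 0 0 0 0 0 0" --pt "0 0 0 0 0 0 0"

```text
time_s: 11.15
tool_pos: [0.571, 0.1018, 0.1952]
tool_rot: [155.1, 0.1, 79.6]
force: [-3.4, -0.3, 5.8]
grip_width: 0.0004
```

```bash
python3 plan.py 0 4 | head -2; python3 - <<'E'
from h import *
pic('scene','s5')
E
```

```text
target [0.5678 0.102  0.2035] now [0.571  0.1018 0.1952] q [ 28.8197  -5.0666 -46.7008 114.8584  11.0891  47.161  -34.8391] f [-3.4169 -0.3249  5.8016] axial 6.652396444665094 w 0.00038921786264893923
total [-0.3707  0.6081 -8.9248] [-0.0015  0.0003  0.0028]
```

Request:
send_rows --pt "0 0 0 0 0 0 0" --pt "0 0 0 0 0 0 0" --pt "0 0 0 0 0 0 0" --pt "0 0 0 -5 0 0 0" --pt "0 0 0 -8 0 0 0" --pt "0 0 0 -15 0 0 0" --pt "0 0 0 -25 0 0 0" --pt "0 0 0 -30 0 0 0" --pt "0 0 0 -30 0 0 0" --pt "0 0 0 0 0 0 0"

```text
time_s: 12.2
tool_pos: [0.5248, 0.1116, 0.3019]
tool_rot: [154.7, 0.0, 79.7]
force: [1.3, -0.0, 0.8]
grip_width: 0.0005
```

```bash
python3 plan.py 0 4 | head -1; python3 - <<'E'
from h import *
w=pic('wrist','w6'); s=pic('scene','s6'); t=pic('top','t6'); s5=cv2.imread('pics/s5.png')
f=lambda im:cv2.resize(im[120:250,210:340],(300,300),interpolation=3)
o=np.zeros((600,800,3),np.uint8); o[:300,:300]=f(s5); o[:300,300:600]=f(s[:,:,::-1]); o[300:,:400]=cv2.resize(w[:,:,::-1],(400,300)); o[300:,400:]=cv2.resize(t[60:320,100:400,::-1],(400,300))
cv2.imwrite('pics/c6.png',o)
E
```

```text
target [0.5678 0.102  0.2035] now [0.5248 0.1116 0.3019] q [ 24.6275 -16.9126 -39.43   110.4819   0.1873  59.7518 -26.1014] f [ 1.2718 -0.0122  0.7591] axial 0.15783448054772356 w 0.00047708503280935997
```

View pics/c6.png

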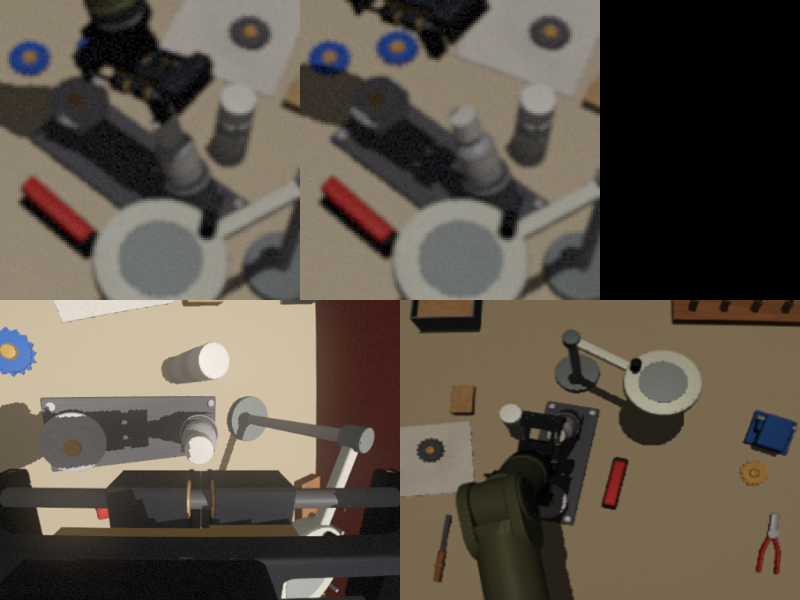

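```bash
python3 -c "
from cell import env
print(env.sign_off())"
```

```text
the job is handed in; nothing more can be done
None
```

I swung the lamp head aside and then pressed the can's nozzle cap, and I handed the job in at about 12.4 s of the 45 s allowed.

- **Lamp:** I swung the head about 1.17 rad to the right, as seen from the robot. The final pictures show it about 0.25 m from the can, and it stayed there after I let go.
- **Spray:** I pressed the cap along the can's axis with closed fingers, to about 8 mm travel at about 6.7 N. That is past the 6 mm (5.5 N) spray point and short of the stop. I held it there for roughly 0.6 s and then backed off along the axis. The last picture shows the cap standing clear of the can again, with the fingers about 10 cm away.
- **Other things:** The pedestal badge and the items next to the stand looked unmoved. The arm hid the pedestal badge from the top camera, but the scene and wrist views showed it in place.

**What the checks did not settle:**
- I did not see the spray itself. That it sprayed rests on the press depth and force, which agree to within about 1 mm.
- Joint 2 came close to its lower limit (-17.23°, limit -17.29°) on the approach and near it again on the retreat (-16.91°). No reading went past the limit.

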